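# Fit the sight-glass section into the pipe line with its slip sleeves

## Task

Fit the long sight-glass section (the one with the clear tube) into the gap in the pipe line: lay it gently, without dropping it, on the two V-blocks between the pipe ends, then slide both slip sleeves along the pipes onto its ends until each is fully home against the hexagonal collar. Leave the short section, the sample bottle and the wrench where they are.

Things in the scene. Friction and masses are not known exactly. Their poses are not given: they have to be found in the camera images.
- sight_section: Loose section to fit: 184 mm long, about 0.25 kg, alike both ways round. Origin at its middle on its axis, long axis y. From the middle outwards: clear tube 32 mm in diameter to 48 mm; white hexagonal collar, 48 mm across flats, at 48 to 60 mm; white spigot 32 mm in diameter, 60 to 92 mm, its last 4 mm tapered to 25. Starts lying on collar flats, axis 24 mm above the bench.
- seat (a point): Middle of the gap in the fixed pipe line, on the pipe axis, 80 mm above the bench, where the section's middle must come. y runs along the pipes (+y to the valve with the blue handle, -y to the pump), z up. The line's yaw differs each time. The white pipes are 32 mm in diameter and end at y = +97 and -97 mm: the section has 5 mm to spare at each end.
- line: The fixed pipe line; origin below the seat, on the bench. V-blocks 10 mm long at y = 34 and -34 mm, tops level with the pipe axis, 45 mm wide inside at the top: they hold the clear tube exactly on the pipe axis, loose lengthways. Below is a rail 40 mm wide, top at z = 40 mm. Pipes are free from their ends out to y = 258 mm either way; then clips (98 mm high), valve (127) and pump (156).
- left_sleeve (a joint): Slide (m) of the slip sleeve on the +y pipe towards the gap: at 0 its mouth is 130 mm from the seat, at 0.033 level with the pipe's end, at 0.065 to 0.075 home on the collar. Grey, 72 mm long, bore 35: body 46 mm in diameter and 58 long, then at the back (away from the gap) a ribbed gland nut, diameter 66, 14 long. Slides with about 4 N drag and stays where left.
- right_sleeve (a joint): Slide (m) of the slip sleeve on the -y pipe towards the gap (+y): like the left one, with the same size, drag and values.
- left_mouth (a point): Centre of the left sleeve's mouth face, on the pipe axis; axes as the seat's. When home it is 60 mm from the section's origin.
- left_back (a point): Centre of the left sleeve's back face, on the pipe axis, 72 mm from its mouth; axes as the seat's. Here the flat back of the gland nut stands 17 mm out from the pipe all round: a face to push on, e.g. with two fingers astride the pipe.
- right_mouth (a point): Centre of the right sleeve's mouth face, on the pipe axis; axes as the seat's. When home it is 60 mm from the section's origin.
- right_back (a point): Centre of the right sleeve's back face (gland nut), on the pipe axis, 72 mm from its mouth; axes as the seat's; push face as on the left.
- short_section: Bystander: a shorter section of the same make, 130 mm long, all white with no clear tube; origin at its middle, 24 mm above the bench, long axis y. Either section may lie on the left or the right.
- sample_bottle: Bystander: brown bottle 60 mm in diameter and 115 mm tall, upright on the bench; origin at the centre of its base.
- wrench: Bystander: steel wrench 180 mm long lying on the bench; origin at its underside.
There are look-alikes about, which are no part of the job. Leave any black or purple look-alike of the sight_section alone.

How it is judged:
By the outcome, as a careful person would: the job done as asked, in the order asked, and still so for the second after the job is handed in, with the robot touching nothing.
It also fails if it takes over 64 s, if anything falls off the work surface, if the arm or the gripper's body presses on something with over 40 N, if the wrist force passes 120 N, or if a joint passes its speed limit or range.

## Robot

A 6-joint arm with a two-finger parallel gripper is mounted at the origin on the work surface. World frame = base frame: x ahead of the robot, y to its left, z up, the work surface at z = 0. Lengths are in m, angles in rad, forces in N, time in s.
With the tool pointing down it reaches from about 0.3 to 0.775 m from the base axis. Payload 14.6 kg.
Tool frame: the origin (TCP) lies on the centre line of the jaws, within the pads' length; the fingertips stand 14 mm ahead of it and the grasp point (between the pads) lies 5 mm behind it; x points along the fingers, y is the direction in which the jaws open and shut, and the axes are right-handed (so a half turn about x gives the same grasp; the last joint's range is limited). The gripper opens to 94 mm and grips with 3 to 60 N. Pads are 16 mm wide; open, the fingers measure 119 mm over their backs; the gripper's body (75 mm by 177 mm) begins 78 mm behind the grasp point.
Start: joints at [1.258, 0.3, 1.521, -0, 1.321, -0.067], TCP at [0.134, 0.533, 0.219] pointing down, gripper open.
Joint ranges: [-3.03, 3.03], [-0.79, 2.21], [0.23, 2.52], [-1.04, 4.18], [0, 3.07], [-2.55, 2.55]. Speed limits (rad/s): [2.22, 2.22, 2.57, 3.14, 3.14, 3.14].

## Interface

Orientations are given as [roll, pitch, yaw] about the fixed x, y, z axes, in that order (R = Rz(yaw) Ry(pitch) Rx(roll)).
In Python, from station import * gives the robot as it stands. The module is installed in compiled form; this text tells all that it offers.
- The arm moves only by the shell command python3 -m handwheel 'ROWS' [FORCE]. ROWS is JSON, a list of rows, each a list of 3 entries, a list of its own where there are three numbers: the shift along the tool's x, y, z in mm, then the turn about the tool's x in rad, then the gripper command: -1 is fully open, 1 is shut, values between are in proportion. In form: [[[dx, dy, dz], spin, gripper], ...]. A call has exactly 5 rows; each row is the pose to reach, as a shift and turn from the pose measured when the call began, along the tool's axes at that moment; what a row does not reach only later rows make up. A row lasts 1/10 s, in which the tool goes at most 50 mm and 8.59 degrees, less where a joint would pass 70% of its speed; a pose out of reach is approached as far as the arm can. A call with a gripper value outside its range is refused whole. The fingers move at their own pace and stop on an object; FORCE is the grip in N (left out, the last holds). Time passes only in rows, so rows that repeat a pose let the fingers close, or fill a call up. It gives the time, the measured TCP pose, the force and the opening at its end, in the units of the state.
- get_obs(): the state, without advancing time (a new reading comes with each control period).
- camera(name): name is "side" or "top"; returns (picture, depth): 420x560x3 uint8, blue, green, red; 420x560 float32, m along the optical axis (not along the pixel's ray), 0 where there is no reading.
- camera_info(name): a dict with "fx", "fy", "cx", "cy" (pixels), "k1" (the pictures are not rectified: a ray, as slopes to the right and down, at radius r is drawn at 1 + k1 r^2 times it, then the intrinsics apply), "extrinsics" (4x4, takes a point from camera to world coordinates). Camera axes: x right, y down, z forward; pixel columns grow to the right and rows downward; lengths in m; the calibration is good to about 2 mm. A picture is of the moment at which its call begins. camera_info takes no time and is no camera call.
- hand_in(): hands the job in, once; it reports no verdict.
The state is a dict: "time_s": time; "qpos": joint angles; "joint_vel": joint speeds; "tau": joint torques, N m; "ee_pos": TCP position; "eef_rot": TCP orientation; "force": force on the tool from outside, world axes, zero at the start; "moment": the same for the moment, N m; "grip_width": finger opening in m.
Only numpy, scipy, OpenCV 4.12 (cv2) and the standard library are available. Lean on these libraries where they do the work, as an engineer would, in place of code of your own. Each camera call takes 0.05 s, during which the arm holds its last target. There are 200 camera calls.

## Working session

There is one attempt and no reset: what is moved stays moved. The work goes in short steps, Python scripts to look and compute and a shell command to move; the robot and the scene stay as the last step left them, time stands still between calls to the robot, and variables do not carry over. Pictures are saved under pics/ and viewed, about 8 in all and at most 12, crops included, and the job is handed in when it is done.

```bash
mkdir -p pics
cat > h.py <<'E'
from station import *
import numpy as np, cv2
from scipy.spatial.transform import Rotation as R
def rays(n,uv):
    c=camera_info(n); K=np.array([[c['fx'],0,c['cx']],[0,c['fy'],c['cy']],[0,0,1.]])
    uv=np.array(uv,float).reshape(-1,1,2)
    s=cv2.undistortPoints(uv,K,np.array([c['k1'],0,0,0.]),R=None)[:,0]
    # exact inversion by fixed point
    d=np.c_[(uv[:,0,0]-c['cx'])/c['fx'],(uv[:,0,1]-c['cy'])/c['fy']]; s=d.copy()
    for _ in range(50): s=d/(1+c['k1']*(s**2).sum(1,keepdims=True))
    E=np.array(c['extrinsics']); return E[:3,3],np.c_[s,np.ones(len(s))]@E[:3,:3].T
def onplane(n,uv,z):
    o,d=rays(n,uv); return o+d*((z-o[2])/d[:,2])[:,None]
def bydepth(n,uv,dep):
    o,d=rays(n,uv); z=np.array([dep[int(round(v)),int(round(u))] for u,v in uv]); return o+d*z[:,None]
def cross(n1,uv1,n2,uv2):
    o1,d1=rays(n1,uv1);o2,d2=rays(n2,uv2);out=[]
    for a,b in zip(d1,d2):
        t=np.linalg.lstsq(np.c_[a,-b],o2-o1,rcond=None)[0]
        p,q=o1+a*t[0],o2+b*t[1]; out.append(np.r_[(p+q)/2,np.linalg.norm(p-q)])
    return np.array(out)
E
python3 - <<'E'
from h import *
for n in("side","top"):
    p,d=camera(n); cv2.imwrite(f"pics/{n}0.png",p); np.save(f"pics/{n}0.npy",d); i=camera_info(n); print(n,np.round(i['extrinsics'],3).tolist(),i['fx'],i['cx'],i['cy'],i['k1'])
o=get_obs(); print(o)
E
```

```text
side [[0.957, -0.131, 0.26, 0.173], [-0.291, -0.476, 0.83, -1.123], [0.015, -0.87, -0.493, 0.788], [0.0, 0.0, 0.0, 1.0]] 520.9074335595612 278.240708684694 210.87177680431378 -0.17202537669288018
top [[0.009, -0.991, 0.134, 0.428], [-0.999, -0.005, 0.033, 0.043], [-0.032, -0.134, -0.99, 1.104], [0.0, 0.0, 0.0, 1.0]] 392.62917942044874 281.3716614180026 206.46551171328466 -0.014727186337780265
{'time_s': 0.1, 'qpos': array([ 1.25839319e+00,  3.00399200e-01,  1.52151003e+00,  4.47582586e-06,
        1.32070159e+00, -6.66056990e-02]), 'joint_vel': array([-0.00097491, -0.00219686, -0.00284505, -0.00066768, -0.00019763,
        0.00071267]), 'tau': array([ 3.99405719e-03, -5.32653165e+01, -3.53275430e+01,  7.10874796e-02,
        2.35458522e-02, -4.61265108e-05]), 'ee_pos': array([0.133769  , 0.53325962, 0.21895582]), 'eef_rot': array([-1.64166012,  1.56977816, -1.88745867]), 'force': array([ 0.30137488, -0.3700914 ,  1.14007362]), 'moment': array([-0.03352653,  0.00115867,  0.00357155]), 'grip_width': 0.0940906475214906}
```

View pics/top0.png

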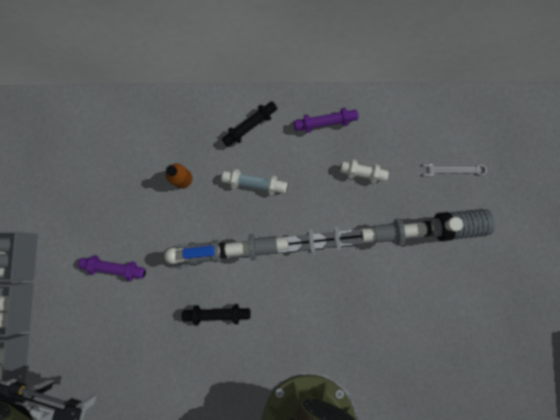

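View pics/side0.png

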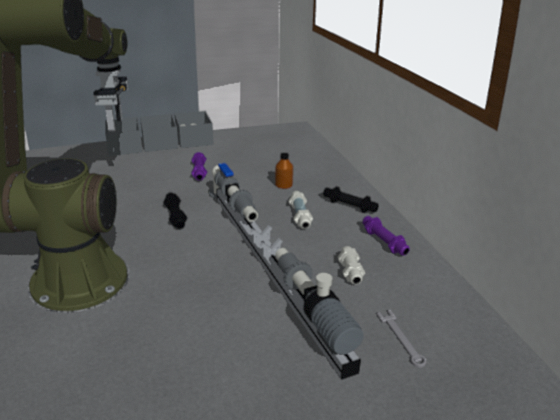

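Top view: the sight section (clear tube) is at about (254,183), the short section at (365,172), the line runs from the valve (200,252) to the pump (470,222), and the V-blocks are at (311,241) and (337,238). The side view agrees: sight section (300,210), V-blocks (262,240).

Run:
```python
from h import *
p=cv2.imread("pics/top0.png"); d=np.load("pics/top0.npy")
c=p[160:270,160:440]; cv2.imwrite("pics/crop.png",cv2.resize(c,None,fx=2.85,fy=2.85,interpolation=cv2.INTER_CUBIC))
s=cv2.imread("pics/side0.png"); ds=np.load("pics/side0.npy"); c=s[180:320,200:380]; cv2.imwrite("pics/crops.png",cv2.resize(c,None,fx=4,fy=4,interpolation=cv2.INTER_CUBIC))
def cloud(n,d,x0,x1,y0,y1):
    v,u=np.mgrid[y0:y1,x0:x1]; uv=np.c_[u.ravel(),v.ravel()]; P=bydepth(n,uv,d); return uv,P
def sect(n,d,b):
    uv,P=cloud(n,d,*b); m=(P[:,2]>.012)&(P[:,2]<.07); uv,P=uv[m],P[m]
    r=cv2.minAreaRect(P[:,:2].astype(np.float32)); 
    q=P[:,:2]-P[:,:2].mean(0); a=np.linalg.svd(q,full_matrices=False)[2][0]
    print(n,"rect",np.round(r[0],4),np.round(r[1],4),r[2],"pca yaw of axis",np.arctan2(a[1],a[0]),"zmax",np.percentile(P[:,2],[50,95,99.5]),len(P))
sect("top",d,(212,298,160,203)); sect("side",ds,(284,320,186,232))
# line
uv,P=cloud("top",d,225,405,215,265)
hi=(P[:,2]>.088)&(P[:,2]<.106); a=np.polyfit(P[hi,1],P[hi,0],1); print("pipe/sleeve top fit x=a*y+b",a,hi.sum())
g=np.r_[[1/np.hypot(1,a[0])]*2]*[a[0],1]; t=P[:,:2]@g; L=(P[:,:2]@[g[1],-g[0]]); L0=np.median(L[hi]);print("dir",g,"L0",L0)
for lo in np.arange(t.min(),t.max(),.006):
    m=(t>=lo)&(t<lo+.006)&(abs(L-L0)<.045)&(P[:,2]>.06)
    if m.sum()>0: print(round(lo+.003,3),"zmax %.4f Lmin %.4f Lmax %.4f"%(P[m,2].max(),L[m].min()-L0,L[m].max()-L0), p[uv[m][np.argmax(P[m,2])][1],uv[m][np.argmax(P[m,2])][0]])
```

```text
top rect [0.6424 0.1561] [0.1846 0.0557] 79.45535278320312 pca yaw of axis 1.3964621798039472 zmax [0.03764108 0.04871072 0.05078864] 838
side rect [0.6425 0.1512] [0.1861 0.0552] 79.4166030883789 pca yaw of axis -1.7298371467452724 zmax [0.03743574 0.04864499 0.05208982] 508
pipe/sleeve top fit x=a*y+b [-0.11438526  0.4763618 ] 1390
dir [-0.11364421  0.99352151] L0 0.4731528843691465
-0.299 zmax 0.0867 Lmin 0.0145 Lmax 0.0145 [105 107 104]
-0.293 zmax 0.1094 Lmin 0.0059 Lmax 0.0269 [119 121 118]
-0.287 zmax 0.1161 Lmin -0.0335 Lmax 0.0340 [120 121 117]
-0.281 zmax 0.1159 Lmin -0.0330 Lmax 0.0354 [91 88 83]
-0.275 zmax 0.1112 Lmin -0.0324 Lmax 0.0327 [71 69 64]
-0.269 zmax 0.1061 Lmin -0.0215 Lmax 0.0232 [54 52 49]
-0.263 zmax 0.1056 Lmin -0.0207 Lmax 0.0205 [77 76 71]
-0.257 zmax 0.1052 Lmin -0.0220 Lmax 0.0213 [94 91 85]
-0.251 zmax 0.1054 Lmin -0.0217 Lmax 0.0224 [93 91 85]
-0.245 zmax 0.1064 Lmin -0.0212 Lmax 0.0235 [92 91 84]
-0.239 zmax 0.1059 Lmin -0.0208 Lmax 0.0211 [94 92 86]
-0.233 zmax 0.1047 Lmin -0.0200 Lmax 0.0217 [94 91 86]
-0.227 zmax 0.1037 Lmin -0.0219 Lmax 0.0222 [
[... 1675 characters left out ...]
38 Lmax 0.0333 [86 84 80]
0.103 zmax 0.1163 Lmin -0.0333 Lmax 0.0338 [94 92 87]
0.109 zmax 0.0996 Lmin -0.0144 Lmax 0.0137 [90 90 86]
0.115 zmax 0.0983 Lmin -0.0142 Lmax 0.0147 [ 97 100  98]
0.121 zmax 0.0998 Lmin -0.0135 Lmax 0.0155 [112 117 114]
0.127 zmax 0.0994 Lmin -0.0152 Lmax 0.0160 [155 161 157]
0.133 zmax 0.0976 Lmin -0.0148 Lmax 0.0167 [163 170 166]
0.139 zmax 0.0983 Lmin -0.0139 Lmax 0.0148 [160 166 163]
0.145 zmax 0.0976 Lmin -0.0135 Lmax 0.0151 [160 167 163]
0.151 zmax 0.0996 Lmin -0.0153 Lmax 0.0160 [163 170 167]
0.157 zmax 0.0967 Lmin -0.0149 Lmax 0.0162 [161 169 165]
0.163 zmax 0.0974 Lmin -0.0144 Lmax 0.0148 [158 165 161]
0.169 zmax 0.0997 Lmin -0.0186 Lmax 0.0181 [34 33 32]
```

View pics/crop.png

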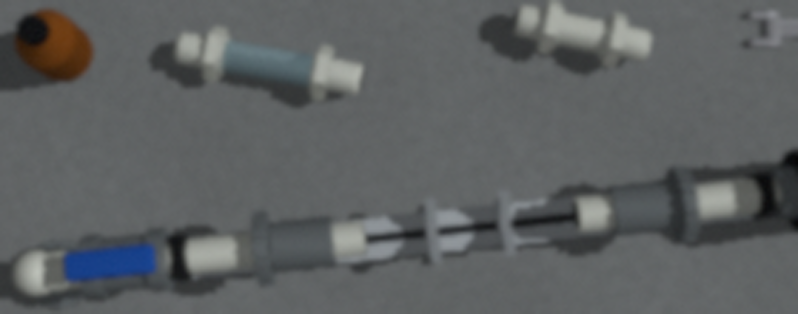

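View pics/crops.png

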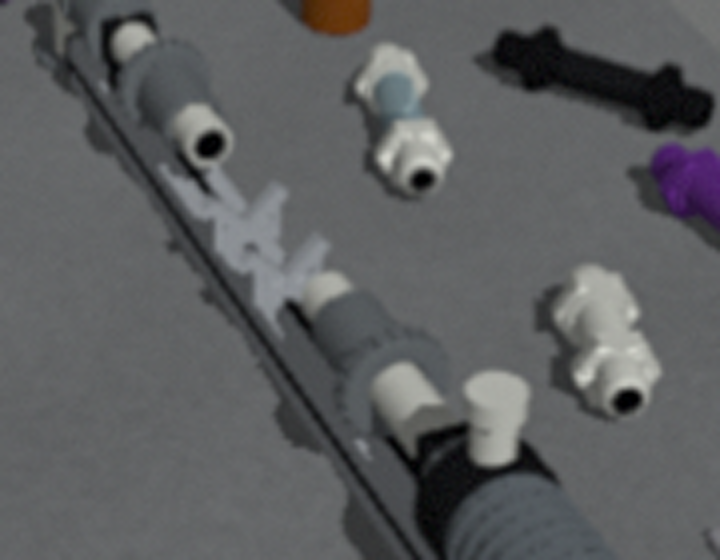

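The crops show the sight section lying on collar flats, with the clear tube free in the middle. The pipe ends, both V-blocks and the two sleeves with their nuts outward are all visible. Next I cross-check the line in the side view and work out the first move.

```bash
cat >> h.py <<'E'
def go(xyz,axis):
    "tool shift (mm) and spin to bring TCP to xyz with tool z along line axis direction (mod half turn)"
    o=get_obs(); M=R.from_euler('xyz',o['eef_rot']).as_matrix(); s=M.T@(np.array(xyz)-o['ee_pos'])*1000
    a=M.T@np.r_[np.array(axis)/np.linalg.norm(axis),0]; sp=np.arctan2(-a[1],a[2]); sp=(sp+np.pi/2)%np.pi-np.pi/2
    print("shift",np.round(s,1),"spin",round(sp,4),"qpos",np.round(o['qpos'],2),"ee",np.round(o['ee_pos'],4),"F",np.round(o['force'],1),"w",round(o['grip_width'],4),"t",round(o['time_s'],2))
def tooly(): 
    return R.from_euler('xyz',get_obs()['eef_rot']).as_matrix()
E
python3 - <<'E'
from h import *
ds=np.load("pics/side0.npy"); s=cv2.imread("pics/side0.png")
g=np.array([-.11364,.99352]); n=np.array([g[1],-g[0]])
for nm,img,d,b in(("side",s,ds,(215,330,170,300)),("top",cv2.imread("pics/top0.png"),np.load("pics/top0.npy"),(225,405,215,265))):
    v,u=np.mgrid[b[2]:b[3],b[0]:b[1]]; uv=np.c_[u.ravel(),v.ravel()]; P=bydepth(nm,uv,d); col=img[uv[:,1],uv[:,0]].astype(int)
    t=P[:,:2]@g; L=P[:,:2]@n; ok=(P[:,2]>.068)&(P[:,2]<.13)&(abs(L-.473)<.05)
    w=ok&(abs(t+.09)<.16)
    pipe=w&(P[:,2]<.101)&(col.min(1)>125)&(abs(L-.473)<.025)&(abs(t+.09)>.06)
    for sg in(1,-1):
        m=pipe&((t+.09)*sg>0); tt=(t[m]); e=np.sort(tt*sg)[:6]*sg
        print(nm,sg,"pipe end t",np.round(e,4),"near-gap L mean",L[m].mean(),"zmax",np.percentile(P[m,2],98) if m.any() else None)
        m=ok&((t+.09)*sg<.07)&((t+.09)*sg>0)&(P[:,2]>.068); print("  vblock t range",t[m].min(),t[m].max(),"median",np.median(t[m]),"L mid",(L[m].min()+L[m].max())/2)
print(tooly().round(3)); go([.6424,.1545,.15],[.1737,.985])
E
```

```text
side 1 pipe end t [0.0013 0.002  0.0027 0.0028 0.0033 0.0045] near-gap L mean 0.4713439761922845 zmax 0.09790985220754246
  vblock t range -0.06691204544249436 -0.047617317164752045 median -0.060217766406656166 L mid 0.4739203622880109
side -1 pipe end t [-0.1875 -0.188  -0.189  -0.1899 -0.19   -0.1907] near-gap L mean 0.4692461241508396 zmax 0.09880635471678069
  vblock t range -0.13415540448031596 -0.11905630581334294 median -0.12771590672469146 L mid 0.47471311074787853
top 1 pipe end t [0.0056 0.0057 0.0059 0.0061 0.0062 0.0064] near-gap L mean 0.47259747300635757 zmax 0.09883785280078139
  vblock t range -0.061815484834107 -0.052251603273963186 median -0.05674968578540743 L mid 0.47297231951903623
top -1 pipe end t [-0.189  -0.1894 -0.1895 -0.1897 -0.1898 -0.1898] near-gap L mean 0.4736060163232805 zmax 0.09876977598443812
  vblock t range -0.1297154460399743 -0.11942770912575766 median -0.12497643043473364 L mid 0.47332992142522556
[[-0.     0.243  0.97 ]
 [-0.001  0.97  -0.243]
 [-1.    -0.001 -0.   ]]
shift [  69.2 -243.5  585.5] spin 1.4995 qpos [ 1.26  0.3   1.52  0.    1.32 -0.07] ee [0.1338 0.5333 0.219 ] F [ 0.3 -0.4  1.1] w 0.0941 t 0.1
```

```bash
python3 -m handwheel '[[[0,-20,45],0.15,-1],[[0,-40,90],0.3,-1],[[0,-59,140],0.45,-1],[[0,-79,190],0.6,-1],[[0,-98,236],0.75,-1]]' 30
python3 - <<'E'
from h import *
go([.6424,.1545,.15],[.1737,.985])
E
```

```text
time_s: 0.6
ee_pos: [0.3344, 0.3835, 0.2189]
eef_rot: [-0.967, 1.57, -1.969]
force: [0.2, 0.7, -0.6]
grip_width: 0.0939
shift [ 69.  136.2 358.9] spin 0.7436 qpos [ 0.78  0.21  1.64 -0.    1.3   0.21] ee [0.3344 0.3835 0.2189] F [ 0.2  0.7 -0.6] w 0.0939 t 0.6
```

```bash
python3 -m handwheel '[[[0,16,44],0.15,-1],[[0,33,88],0.3,-1],[[0,50,132],0.45,-1],[[0,67,176],0.6,-1],[[0,83,220],0.744,-1]]'
python3 - <<'E'
from h import *
go([.6424,.1545,.15],[.1737,.985])
E
```

```text
time_s: 1.1
ee_pos: [0.5241, 0.2414, 0.2187]
eef_rot: [-0.458, 1.569, -2.21]
force: [0.9, 1.2, 0.7]
grip_width: 0.0943
shift [ 68.7 132.1  64.1] spin -0.0067 qpos [ 0.37  0.36  1.44 -0.    1.34  0.55] ee [0.5241 0.2414 0.2187] F [0.9 1.2 0.7] w 0.0943 t 1.1
```

```bash
python3 -m handwheel '[[[0,44,22],-0.007,-1],[[0,88,44],-0.007,-1],[[20,132,64],-0.007,-1],[[60,132,64],-0.007,-1],[[100,132,64],-0.007,-1]]'; python3 -m handwheel '[[[0,0,0],0,-1],[[0,0,0],0,-1],[[0,0,0],0,-1],[[0,0,0],0,-1],[[0,0,0],0,-1]]'
python3 - <<'E'
from h import *
go([.6424,.1545,.029],[.1737,.985])
a,_=camera("top");b,_=camera("side")
x=cv2.resize(a[120:240,180:340],None,fx=3,fy=3); y=cv2.resize(b[100:250,250:370],(288,360)); cv2.imwrite("pics/pre.png",np.hstack([x,y]))
E
```

```text
time_s: 1.6
ee_pos: [0.643, 0.1531, 0.1167]
eef_rot: [-0.534, 1.569, -2.281]
force: [1.0, -0.2, -0.6]
grip_width: 0.0938
time_s: 2.1
ee_pos: [0.6434, 0.1534, 0.1184]
eef_rot: [1.136, 1.569, -0.611]
force: [-0.0, 0.1, -0.3]
grip_width: 0.0942
shift [89.4 -1.3 -0.9] spin -0.0015 qpos [ 0.18  0.64  1.27 -0.    1.23  0.36] ee [0.6434 0.1534 0.1184] F [-0.   0.1 -0.3] w 0.0942 t 2.1
```

View pics/pre.png

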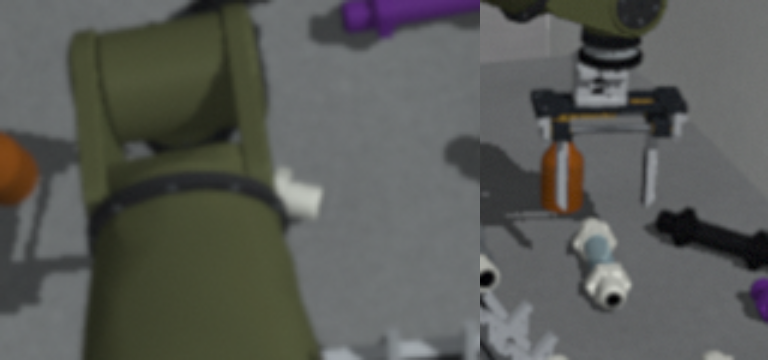

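The fingers stand astride the section in the side view (fingertips about (563,210) and (650,200) in the pre picture). Now I descend and grip.

```bash
python3 -m handwheel '[[[25,-1,-1],0,-1],[[55,-1,-1],0,-1],[[80,-1,-1],0,-1],[[93,-1,-1],0,-1],[[97,-1,-1],0,-1]]'; python3 -m handwheel '[[[0,0,0],0,-0.2],[[0,0,0],0,0.1],[[0,0,0],0,0.3],[[0,0,0],0,0.5],[[0,0,0],0,1]]' 25;python3 -m handwheel '[[[0,0,0],0,1],[[0,0,0],0,1],[[0,0,0],0,1],[[0,0,0],0,1],[[0,0,0],0,1]]' 25
python3 - <<'E'
from h import *
go([.6424,.1545,.16],[.1737,.985])
E
```

```text
time_s: 2.7
ee_pos: [0.642, 0.1543, 0.0196]
eef_rot: [-0.641, 1.569, -2.388]
force: [0.3, 0.7, 0.4]
grip_width: 0.094
time_s: 3.2
ee_pos: [0.6422, 0.1543, 0.0201]
eef_rot: [-0.402, 1.569, -2.149]
force: [0.5, 0.4, 0.1]
grip_width: 0.0575
time_s: 3.7
ee_pos: [0.6422, 0.1543, 0.0201]
eef_rot: [-0.295, 1.569, -2.042]
force: [0.4, -0.8, 0.4]
grip_width: 0.0311
shift [-1.399e+02  1.000e-01 -0.000e+00] spin -0.0015 qpos [ 0.18  0.75  1.33 -0.    1.06  0.36] ee [0.6422 0.1543 0.0201] F [ 0.4 -0.8  0.4] w 0.0311 t 3.7
```

```bash
python3 -m handwheel '[[[-15,0,0],0,1],[[-45,0,0],0,1],[[-85,0,0],0,1],[[-125,0,0],0,1],[[-150,0,0],0,1]]'; python3 -m handwheel '[[[0,0,0],0,1],[[0,0,0],0,1],[[0,0,0],0,1],[[0,0,0],0,1],[[0,0,0],0,1]]'
python3 - <<'E'
from h import *
go([.4805,-.0372,.17],[-.1136,.9935])
E
```

```text
time_s: 4.2
ee_pos: [0.6428, 0.1546, 0.1746]
eef_rot: [1.583, 1.568, -0.164]
force: [0.1, -0.2, -3.0]
grip_width: 0.0317
time_s: 4.7
ee_pos: [0.6424, 0.1545, 0.1733]
eef_rot: [1.044, 1.569, -0.702]
force: [0.7, -0.5, -3.1]
grip_width: 0.0315
shift [   3.3 -125.8  217.1] spin -0.29 qpos [ 0.18  0.58  1.22 -0.    1.33  0.36] ee [0.6424 0.1545 0.1733] F [ 0.7 -0.5 -3.1] w 0.0315 t 4.7
```

```bash
python3 -m handwheel '[[[0,-15,25],0,1],[[0,-40,70],-0.08,1],[[0,-68,118],-0.16,1],[[0,-96,166],-0.24,1],[[3,-115,200],-0.29,1]]'; python3 -m handwheel '[[[0,0,0],0,1],[[0,0,0],0,1],[[0,0,0],0,1],[[0,0,0],0,1],[[0,0,0],0,1]]'
python3 - <<'E'
from h import *
go([.4805,-.0372,.17],[-.1136,.9935])
E
```

```text
time_s: 5.2
ee_pos: [0.4937, -0.0221, 0.1702]
eef_rot: [0.736, 1.569, -0.717]
force: [1.0, -1.6, -2.5]
grip_width: 0.0311
time_s: 5.7
ee_pos: [0.4941, -0.0214, 0.1699]
eef_rot: [0.589, 1.57, -0.863]
force: [-0.4, -0.1, -1.7]
grip_width: 0.0313
shift [ -0.1 -15.3  14.1] spin 0.0046 qpos [-0.12  0.23  1.74 -0.    1.18 -0.24] ee [ 0.4941 -0.0214  0.1699] F [-0.4 -0.1 -1.7] w 0.0313 t 5.7
```

```bash
python3 -m handwheel '[[[0,-5,5],0,1],[[0,-10,9],0,1],[[0,-15,14],0.005,1],[[0,-15,14],0.005,1],[[0,-15,14],0.005,1]]'; python3 -m handwheel '[[[0,0,0],0,1],[[0,0,0],0,1],[[0,0,0],0,1],[[0,0,0],0,1],[[0,0,0],0,1]]'
python3 - <<'E'
from h import *
go([.4805,-.0372,.17],[-.1136,.9935])
a,_=camera("top");b,_=camera("side")
cv2.imwrite("pics/a1.png",a);cv2.imwrite("pics/b1.png",b)
np.save("pics/a1.npy",_)  ; a2,da=camera("top"); np.save("pics/at.npy",da); np.save("pics/bs.npy",_)
x=cv2.resize(a[170:290,210:400],None,fx=2.5,fy=2.5); y=cv2.resize(b[130:300,190:330],(247,300)); cv2.imwrite("pics/held.png",np.hstack([x,y]))
E
```

```text
time_s: 6.2
ee_pos: [0.4808, -0.0373, 0.1701]
eef_rot: [0.778, 1.569, -0.68]
force: [-0.0, -0.7, -2.9]
grip_width: 0.0312
time_s: 6.7
ee_pos: [0.4808, -0.0372, 0.1701]
eef_rot: [0.772, 1.569, -0.686]
force: [0.4, 0.5, -2.1]
grip_width: 0.0313
shift [ 0.1 -0.3 -0.1] spin -0.0009 qpos [-0.15  0.2   1.77 -0.    1.17 -0.27] ee [ 0.4808 -0.0372  0.1701] F [ 0.4  0.5 -2.1] w 0.0313 t 6.7
```

View pics/held.png

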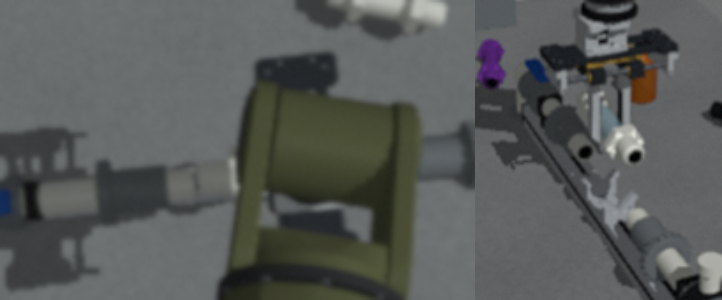

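The held section hangs level over the line, turned parallel to it. Its left end shows in the top view at crop (195,180) and its right end in the side view at crop (633,155). I measure both ends against the pipe ends, each in its own view.

Run:
```python
from h import *
g=np.array([-.11364,.99352]); n=np.array([g[1],-g[0]])
o=get_obs(); tc=o['ee_pos'][:2]; print("tcp t,L",tc@g,tc@n)
for nm,f,dd,b in(("top","a1","at",(225,310,225,275)),("side","b1","bs",(240,300,170,240))):
    img=cv2.imread(f"pics/{f}.png"); d=np.load(f"pics/{dd}.npy")
    v,u=np.mgrid[b[2]:b[3],b[0]:b[1]]; uv=np.c_[u.ravel(),v.ravel()]; P=bydepth(nm,uv,d)
    t=P[:,:2]@g; L=P[:,:2]@n; m=(P[:,2]>.148)&(P[:,2]<.206)&(abs(L-.473)<.035)&(abs(t+.092)<.11)&(abs(t+.092)>.05)
    t,L,z=t[m],L[m],P[m,2]; print(nm,m.sum(),"t ext",np.sort(t)[:8].round(4),np.sort(t)[-8:].round(4))
    for lo in np.arange(-.2,.02,.008):
        k=(t>=lo)&(t<lo+.008)
        if k.sum()>2: print("  %.3f n%d L %.4f..%.4f z %.4f..%.4f"%(lo+.004,k.sum(),L[k].min(),L[k].max(),z[k].min(),z[k].max()))
```

```text
tcp t,L -0.09165938271069485 0.47346445148808863
top 229 t ext [-0.0376 -0.0372 -0.0367 -0.0349 -0.0345 -0.0341 -0.0337 -0.0333] [0.0006 0.0009 0.0011 0.0014 0.0017 0.0022 0.0023 0.0025]
  -0.036 n19 L 0.4558..0.5009 z 0.1739..0.1989
  -0.028 n59 L 0.4493..0.4993 z 0.1671..0.2015
  -0.020 n49 L 0.4575..0.4885 z 0.1761..0.1921
  -0.012 n45 L 0.4582..0.4893 z 0.1739..0.1931
  -0.004 n46 L 0.4589..0.4881 z 0.1755..0.1926
  0.004 n11 L 0.4597..0.4832 z 0.1773..0.1882
side 461 t ext [-0.1858 -0.1844 -0.1844 -0.1844 -0.1841 -0.1841 -0.1841 -0.184 ] [-0.0037 -0.0034 -0.0034 -0.0028 -0.0022 -0.002   0.0001  0.0028]
  -0.188 n8 L 0.4612..0.4818 z 0.1673..0.1837
  -0.180 n112 L 0.4571..0.4904 z 0.1594..0.1926
  -0.172 n22 L 0.4581..0.4846 z 0.1705..0.1916
  -0.164 n32 L 0.4570..0.4844 z 0.1700..0.1917
  -0.156 n39 L 0.4466..0.4956 z 0.1585..0.2005
  -0.148 n146 L 0.4467..0.4997 z 0.1496..0.2004
  -0.140 n13 L 0.4483..0.4862 z 0.1814..0.1991
  -0.044 n19 L 0.4485..0.4981 z 0.1619..0.1991
  -0.036 n39 L 0.4469..0.5020 z 0.1614..0.2010
  -0.028 n9 L 0.4471..0.4588 z 0.1690..0.1953
  -0.012 n9 L 0.4579..0.4713 z 0.1745..0.1903
  -0.004 n11 L 0.4583..0.4739 z 0.1769..0.1907
```

```bash
python3 -m handwheel '[[[20,-0.3,1],0,1],[[45,-0.3,1],0,1],[[65,-0.3,1],0,1],[[78,-0.3,1],0,1],[[84,-0.3,1],0,1]]'; python3 -m handwheel '[[[0,0,0],0,1],[[0,0,0],0,1],[[0,0,0],0,1],[[1,0,0],0,1],[[2,0,0],0,1]]'; python3 -m handwheel '[[[1,0,0],0,1],[[1,0,0],0,1],[[2,0,0],0,1],[[2,0,0],0,1],[[2,0,0],0,1]]'
python3 - <<'E'
from h import *
go([.4805,-.0372,.0761],[-.1136,.9935])
E
```

```text
time_s: 7.35
ee_pos: [0.4804, -0.0383, 0.0851]
eef_rot: [-0.393, 1.57, -1.851]
force: [-0.6, 0.1, -2.4]
grip_width: 0.0312
time_s: 7.85
ee_pos: [0.4806, -0.0383, 0.0835]
eef_rot: [0.518, 1.57, -0.94]
force: [0.4, -0.1, -2.1]
grip_width: 0.0314
time_s: 8.35
ee_pos: [0.4806, -0.0383, 0.0814]
eef_rot: [0.391, 1.57, -1.067]
force: [-0.3, -0.7, -2.0]
grip_width: 0.0316
shift [ 5.3  0.1 -1.1] spin -0.0009 qpos [-0.16  0.32  1.85 -0.    0.97 -0.27] ee [ 0.4806 -0.0383  0.0814] F [-0.3 -0.7 -2. ] w 0.0316 t 8.35
```

```bash
python3 -m handwheel '[[[1,0,0],0,1],[[2,0,0],0,1],[[2.5,0,0],0,1],[[3,0,0],0,1],[[3,0,0],0,1]]'; python3 -m handwheel '[[[0.5,0,0],0,1],[[1,0,0],0,1],[[1,0,0],0,1],[[1,0,0],0,1],[[1,0,0],0,1]]';python3 -m handwheel '[[[0.4,0,0],0,1],[[0.8,0,0],0,1],[[0.8,0,0],0,1],[[0.8,0,0],0,1],[[0.8,0,0],0,1]]'
```

```text
time_s: 8.85
ee_pos: [0.4806, -0.0383, 0.0784]
eef_rot: [0.353, 1.57, -1.105]
force: [0.9, -0.1, -2.7]
grip_width: 0.0315
time_s: 9.35
ee_pos: [0.4806, -0.0383, 0.0774]
eef_rot: [0.348, 1.57, -1.11]
force: [0.8, -0.4, -2.2]
grip_width: 0.0311
time_s: 9.85
ee_pos: [0.4807, -0.0384, 0.0767]
eef_rot: [0.673, 1.57, -0.785]
force: [1.8, -0.3, -0.5]
grip_width: 0.0315
```

```bash
python3 -m handwheel '[[[0.3,0.2,0],0,1],[[0.6,0.3,0],0,1],[[0.6,0.3,0],0,1],[[0.6,0.3,0],0,1],[[0.6,0.3,0],0,1]]'; python3 -m handwheel '[[[0.3,0.2,0],0,1],[[0.5,0.3,0],0,1],[[0.5,0.3,0],0,1],[[0.5,0.3,0],0,1],[[0.5,0.3,0],0,1]]'; python3 -c "
from h import *
print(tooly().round(3))"
```

```text
time_s: 10.35
ee_pos: [0.4812, -0.0383, 0.0762]
eef_rot: [0.836, 1.569, -0.622]
force: [1.4, -0.2, 2.0]
grip_width: 0.0313
time_s: 10.85
ee_pos: [0.4814, -0.0383, 0.076]
eef_rot: [0.745, 1.569, -0.713]
force: [-2.5, 0.5, 6.0]
grip_width: 0.0314
[[ 0.001  0.994  0.113]
 [-0.001  0.113 -0.994]
 [-1.     0.001  0.001]]
```

```bash
python3 -m handwheel '[[[0,0,0],0,0.3],[[0,0,0],0,0.25],[[0,0,0],0,0.15],[[0,0,0],0,0],[[0,0,0],0,-0.5]]'; python3 -m handwheel '[[[0,0,0],0,-0.8],[[0,0,0],0,-0.8],[[-15,0,0],0,-0.8],[[-50,0,0],0,-0.8],[[-90,0,0],0,-0.8]]';python3 -m handwheel '[[[-10,0,0],0,-0.5],[[-10,0,0],0,-0.5],[[-10,0,0],0,-0.5],[[-10,0,0],0,-0.5],[[-10,0,0],0,-0.5]]'
python3 - <<'E'
from h import *
b,d=camera("side"); cv2.imwrite("pics/b2.png",b)
cv2.imwrite("pics/seated.png",cv2.resize(b[160:300,200:340],None,fx=4,fy=4,interpolation=cv2.INTER_CUBIC))
g=np.array([-.11364,.99352]); n=np.array([g[1],-g[0]])
v,u=np.mgrid[170:300,215:330]; uv=np.c_[u.ravel(),v.ravel()]; P=bydepth("side",uv,d); t=P[:,:2]@g;L=P[:,:2]@n
m=(P[:,2]>.06)&(P[:,2]<.12)&(abs(L-.473)<.03)
for lo in np.arange(-.232,.05,.008):
    k=m&(t>=lo)&(t<lo+.008)
    if k.sum()>2: print("  %.3f n%d L %.4f..%.4f zmax %.4f"%(lo+.004,k.sum(),L[k].min(),L[k].max(),P[k,2].max()))
s=tooly()
# left back push pose: t=seat+.202+.020 ; opening
seat=-.0920
for nm,tt in(("left",seat+.202+.022),("right",seat-.202-.022)):
    q=tt*g+.4734*n; print(nm,q.round(4)); go([*q,.17],g)
E
```

```text
time_s: 11.35
ee_pos: [0.4813, -0.0383, 0.0759]
eef_rot: [0.661, 1.57, -0.797]
force: [-0.6, -0.2, -0.4]
grip_width: 0.0517
time_s: 11.85
ee_pos: [0.4806, -0.0381, 0.1662]
eef_rot: [-1.333, 1.569, -2.791]
force: [1.0, -0.5, 0.5]
grip_width: 0.084
time_s: 12.35
ee_pos: [0.4802, -0.0381, 0.1751]
eef_rot: [-1.61, 1.567, -3.068]
force: [-0.5, 0.4, -0.7]
grip_width: 0.0704
  -0.228 n50 L 0.4506..0.4914 zmax 0.1046
  -0.220 n24 L 0.4513..0.4901 zmax 0.1041
  -0.212 n8 L 0.4587..0.4752 zmax 0.1004
  -0.204 n27 L 0.4581..0.4821 zmax 0.0980
  -0.196 n35 L 0.4586..0.4888 zmax 0.1003
  -0.188 n15 L 0.4600..0.4850 zmax 0.0965
  -0.180 n35 L 0.4581..0.4852 zmax 0.0973
  -0.172 n30 L 0.4580..0.4863 zmax 0.0978
  -0.164 n28 L 0.4582..0.4861 zmax 0.0996
  -0.156 n60 L 0.4462..0.4979 zmax 0.1059
  -0.148 n106 L 0.4460..0.5017 zmax 0.1066
  -0.140 n30 L 0.4466..0.4867 zmax 0.1058
  -0.132 n15 L 0.4457..0.4587 zmax 0.0904
  -0.124 n29 L 0.4438..0.4843 zmax 0.0988
  -0.116 n24 L 0.4588..0.4843 zmax 0.0982
  -0.108 n24 L 0.4574..0.4809 zmax 0.0973
  -0.100 n25 L 0.4578..0.4886 zmax 0.0979
  -0.092 n26 L 
[... 412 characters left out ...]
 n14 L 0.4583..0.4792 zmax 0.0987
  -0.004 n17 L 0.4582..0.4843 zmax 0.0974
  0.004 n22 L 0.4581..0.4886 zmax 0.0995
  0.012 n20 L 0.4589..0.4823 zmax 0.0972
  0.020 n17 L 0.4579..0.4837 zmax 0.0975
  0.028 n15 L 0.4513..0.4924 zmax 0.1013
  0.036 n55 L 0.4510..0.4980 zmax 0.1046
  0.044 n25 L 0.4507..0.4927 zmax 0.1059
  0.052 n21 L 0.4511..0.4745 zmax 0.1056
left [0.4553 0.1849]
shift [   5.3    0.3 -224.4] spin -0.001 qpos [-0.15  0.19  1.76 -0.    1.19 -0.27] ee [ 0.4803 -0.0381  0.1753] F [-0.2  1.  -0.6] w 0.0706 t 12.4
right [ 0.5062 -0.2602]
shift [  5.3   0.7 223.6] spin -0.001 qpos [-0.15  0.19  1.76 -0.    1.19 -0.27] ee [ 0.4803 -0.0381  0.1753] F [-0.2  1.  -0.6] w 0.0706 t 12.4
```

View pics/seated.png

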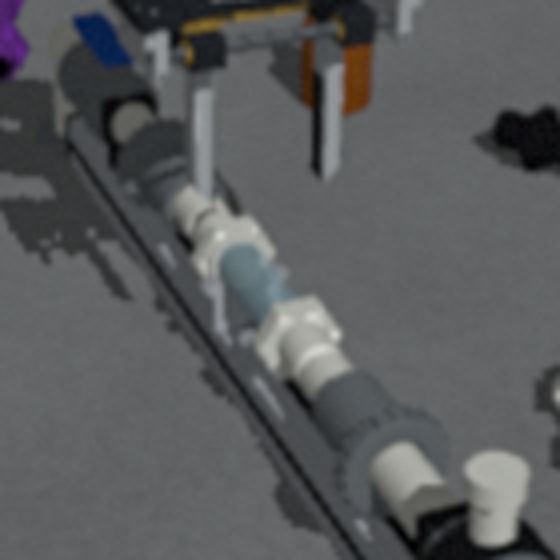

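The section is seated on both V-blocks between the pipe ends (collars at crop (235,240) and (300,340)), and the small end gap on the right is visible at (318,355). Next is the left sleeve.

```bash
python3 -m handwheel '[[[0,0,-35],0,0.06],[[0,0,-80],0,0.06],[[0,0,-125],0,0.06],[[0,0,-170],0,0.06],[[0,0,-205],0,0.06]]' 15;  python3 -m handwheel '[[[0,0,-12],0,0.06],[[0,0,-19],0,0.06],[[0,0,-19],0,0.06],[[0,0,-19],0,0.06],[[0,0,-19],0,0.06]]'
python3 - <<'E'
from h import *
go([.4553,.1849,.083],[-.11364,.99352])
E
```

```text
time_s: 12.9
ee_pos: [0.4565, 0.1677, 0.1749]
eef_rot: [-1.592, 1.567, -3.049]
force: [0.0, -0.7, 0.4]
grip_width: 0.0446
time_s: 13.4
ee_pos: [0.4546, 0.1856, 0.1749]
eef_rot: [-1.57, 1.567, -3.029]
force: [-0.8, -0.6, 0.2]
grip_width: 0.0438
shift [91.9  0.9  0.7] spin -0.0017 qpos [0.31 0.21 1.74 0.   1.19 0.2 ] ee [0.4546 0.1856 0.1749] F [-0.8 -0.6  0.2] w 0.0438 t 13.4
```

```bash
python3 -m handwheel '[[[20,1,0.5],0,0.06],[[45,1,0.5],0,0.06],[[62,1,0.5],0,0.06],[[75,1,0.5],0,0.06],[[80,1,0.5],0,0.06]]'; python3 -m handwheel '[[[3,0,0],0,0.06],[[8,0,0],0,0.06],[[12,0,0],0,0.06],[[12,0,0],0,0.06],[[12,0,0],0,0.06]]'
python3 - <<'E'
from h import *
g=np.array([-.11364,.99352]);n=np.array([g[1],-g[0]])
q=get_obs()['ee_pos'][:2]; print("t,L",q@g,q@n); b,d=camera("side"); cv2.imwrite("pics/astr.png",cv2.resize(b[130:260,190:310],None,fx=4,fy=4,interpolation=cv2.INTER_CUBIC))
E
```

```text
time_s: 13.9
ee_pos: [0.4552, 0.1845, 0.0939]
eef_rot: [-1.502, 1.566, -2.962]
force: [-0.1, 0.4, -0.7]
grip_width: 0.0435
time_s: 14.4
ee_pos: [0.4553, 0.1846, 0.0821]
eef_rot: [-1.512, 1.566, -2.971]
force: [-0.7, -0.4, 1.0]
grip_width: 0.0443
t,L 0.1316335655245672 0.4732936585364172
```

View pics/astr.png

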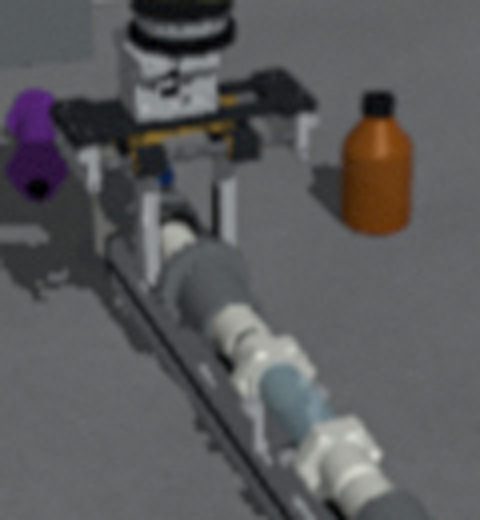

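The fingers stand astride the pipe behind the left nut (about (150,240) and (228,210) in the crop). I push slowly towards the gap.

```bash
python3 -m handwheel '[[[0,0,5],0,0.06],[[0,0,10],0,0.06],[[0,0,15],0,0.06],[[0,0,20],0,0.06],[[0,0,25],0,0.06]]'; python3 -m handwheel '[[[0,0,5],0,0.06],[[0,0,10],0,0.06],[[0,0,15],0,0.06],[[0,0,20],0,0.06],[[0,0,25],0,0.06]]';python3 -m handwheel '[[[0,0,4],0,0.06],[[0,0,8],0,0.06],[[0,0,12],0,0.06],[[0,0,16],0,0.06],[[0,0,20],0,0.06]]'
python3 - <<'E'
from h import *
g=np.array([-.11364,.99352]);n=np.array([g[1],-g[0]])
q=get_obs()['ee_pos'][:2]; print("t,L",q@g,q@n)
E
```

```text
time_s: 14.95
ee_pos: [0.4582, 0.1596, 0.0823]
eef_rot: [-1.647, 1.567, -3.107]
force: [-0.2, 4.7, 0.0]
grip_width: 0.0441
time_s: 15.45
ee_pos: [0.461, 0.1343, 0.0823]
eef_rot: [-1.663, 1.567, -3.123]
force: [0.5, 3.9, -1.1]
grip_width: 0.0439
time_s: 15.95
ee_pos: [0.4633, 0.1142, 0.0823]
eef_rot: [-1.666, 1.567, -3.125]
force: [1.4, 4.0, -1.3]
grip_width: 0.044
t,L 0.06076660194048376 0.47329933087410136
```

```bash
python3 -m handwheel '[[[0,0,2],0,0.06],[[0,0,4],0,0.06],[[0,0,6],0,0.06],[[0,0,8],0,0.06],[[0,0,9],0,0.06]]'; python3 -m handwheel '[[[0,0,0.5],0,0.06],[[0,0,1],0,0.06],[[0,0,1.5],0,0.06],[[0,0,2],0,0.06],[[0,0,2],0,0.06]]';python3 -m handwheel '[[[0,0,0.5],0,0.06],[[0,0,1],0,0.06],[[0,0,1],0,0.06],[[0,0,1],0,0.06],[[0,0,1],0,0.06]]'
python3 - <<'E'
from h import *
g=np.array([-.11364,.99352]);n=np.array([g[1],-g[0]])
q=get_obs()['ee_pos'][:2]; print("t,L",q@g,q@n)
E
```

```text
time_s: 16.45
ee_pos: [0.4644, 0.1051, 0.0823]
eef_rot: [-1.662, 1.567, -3.122]
force: [1.4, 3.1, -0.6]
grip_width: 0.0443
time_s: 16.95
ee_pos: [0.4646, 0.1031, 0.0823]
eef_rot: [-1.679, 1.567, -3.139]
force: [1.4, 3.7, -0.9]
grip_width: 0.0445
time_s: 17.45
ee_pos: [0.4647, 0.1023, 0.0823]
eef_rot: [-1.768, 1.567, 3.056]
force: [1.0, 6.9, -0.7]
grip_width: 0.044
t,L 0.04888120064549426 0.4732790397710409
```

```bash
python3 -m handwheel '[[[0,0,0.5],0,0.06],[[0,0,1],0,0.06],[[0,0,1],0,0.06],[[0,0,1],0,0.06],[[0,0,1],0,0.06]]'; python3 -m handwheel '[[[0,0,-5],0,0.06],[[0,0,-10],0,0.06],[[0,0,-10],0,0.06],[[-20,0,-10],0,0.06],[[-55,0,-10],0,0.06]]'; python3 -m handwheel '[[[-40,0,0],0,0.06],[[-50,0,0],0,0.06],[[-50,0,0],0,0.06],[[-50,0,0],0,0.06],[[-50,0,0],0,0.06]]'
python3 - <<'E'
from h import *
b,d=camera("side"); cv2.imwrite("pics/lhome.png",cv2.resize(b[160:300,200:340],None,fx=4,fy=4,interpolation=cv2.INTER_CUBIC))
g=np.array([-.11364,.99352]);n=np.array([g[1],-g[0]])
go([*( (-.092-.226)*g+.4734*n),.185],g)
E
```

```text
time_s: 17.95
ee_pos: [0.4647, 0.1016, 0.0823]
eef_rot: [-1.858, 1.567, 2.966]
force: [1.1, 7.6, -1.5]
grip_width: 0.0442
time_s: 18.45
ee_pos: [0.4627, 0.1112, 0.1363]
eef_rot: [-1.648, 1.562, -3.107]
force: [0.1, 0.3, -0.2]
grip_width: 0.0441
time_s: 18.95
ee_pos: [0.4625, 0.1111, 0.1848]
eef_rot: [-1.617, 1.56, -3.076]
force: [1.0, 0.0, -0.2]
grip_width: 0.0441
shift [-3.000e-01  1.900e+00  3.758e+02] spin -0.002 qpos [0.16 0.17 1.76 0.   1.22 0.05] ee [0.4626 0.1111 0.1849] F [ 0.1  0.4 -0.8] w 0.0447 t 19.0
```

View pics/lhome.png

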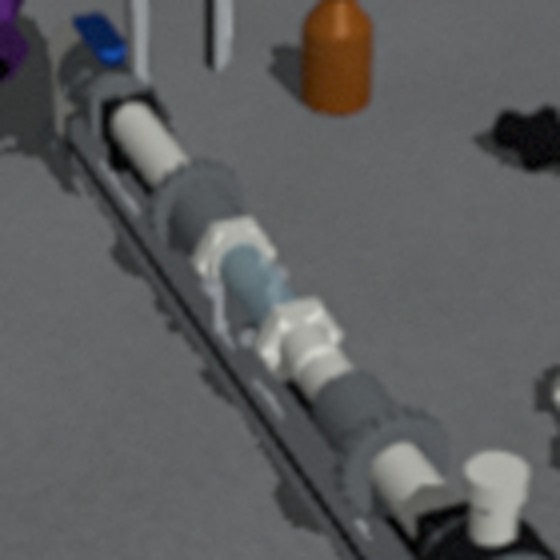

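The left sleeve sits against the collar (crop (200,210)–(235,245)) with no white spigot showing. The left-side force rose from 4 N to 7 N at contact. Now the right sleeve.

```bash
python3 -m handwheel '[[[0,0,35],0,0.06],[[0,0,80],0,0.06],[[0,1,125],0,0.06],[[0,1,170],0,0.06],[[0,1,210],0,0.06]]';  python3 -m handwheel '[[[0,0,40],0,0.06],[[0,0,85],0,0.06],[[0,0,125],0,0.06],[[0,0,150],0,0.06],[[0,0,160],0,0.06]]'; python3 -m handwheel '[[[0,0,0],0,0.06],[[0,0,0],0,0.06],[[0,0,0],0,0.06],[[0,0,0],0,0.06],[[0,0,0],0,0.06]]'
python3 - <<'E'
from h import *
g=np.array([-.11364,.99352]);n=np.array([g[1],-g[0]])
go([*( (-.316)*g+.4734*n),.085],g)
E
```

```text
time_s: 19.5
ee_pos: [0.4867, -0.0995, 0.1839]
eef_rot: [-1.651, 1.559, -3.111]
force: [0.4, 0.8, -1.1]
grip_width: 0.0446
time_s: 20.0
ee_pos: [0.504, -0.2603, 0.1824]
eef_rot: [-1.716, 1.557, 3.106]
force: [1.3, 0.6, 0.4]
grip_width: 0.0444
time_s: 20.5
ee_pos: [0.5042, -0.2597, 0.1826]
eef_rot: [-1.704, 1.558, 3.119]
force: [-0.4, 0.6, -0.1]
grip_width: 0.0442
shift [97.6  3.3  0.9] spin -0.0035 qpos [-0.54  0.38  1.51 -0.01  1.27 -0.65] ee [ 0.5042 -0.2597  0.1826] F [-0.4  0.6 -0.1] w 0.0442 t 20.5
```

```bash
python3 -m handwheel '[[[20,3.3,1],-0.003,0.06],[[45,3.3,1],-0.003,0.06],[[65,3.3,1],-0.003,0.06],[[75,3.3,1],-0.003,0.06],[[80,3.3,1],-0.003,0.06]]'
python3 - <<'E'
from h import *
g=np.array([-.11364,.99352]);n=np.array([g[1],-g[0]])
go([*( (-.316)*g+.4734*n),.085],g)
b,d=camera("side"); cv2.imwrite("pics/astr2.png",cv2.resize(b[200:360,230:400],None,fx=3.5,fy=3.5,interpolation=cv2.INTER_CUBIC))
E
```

```text
time_s: 21.0
ee_pos: [0.5064, -0.26, 0.1021]
eef_rot: [-1.734, 1.557, 3.092]
force: [0.5, 1.1, 0.9]
grip_width: 0.0439
shift [17.1  0.1  0.2] spin -0.0004 qpos [-0.54  0.47  1.58 -0.01  1.11 -0.65] ee [ 0.5064 -0.26    0.1021] F [0.5 1.1 0.9] w 0.0439 t 21.0
```

View pics/astr2.png

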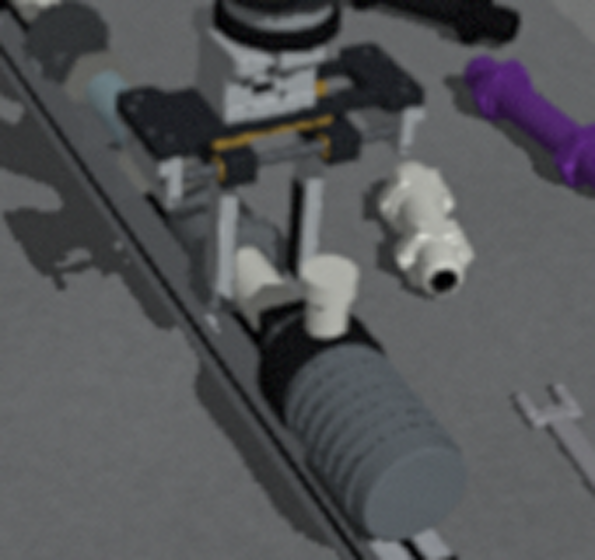

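The fingers are astride the right pipe behind its nut, clear of the pump's port (crop (325,280)). I go down 17 mm and push.

```bash
python3 -m handwheel '[[[6,0,0],0,0.06],[[12,0,0],0,0.06],[[17,0,0],0,0.06],[[17,0,0],0,0.06],[[17,0,0],0,0.06]]'; python3 -m handwheel '[[[0,0,-5],0,0.06],[[0,0,-10],0,0.06],[[0,0,-15],0,0.06],[[0,0,-20],0,0.06],[[0,0,-25],0,0.06]]'; python3 -m handwheel '[[[0,0,-5],0,0.06],[[0,0,-10],0,0.06],[[0,0,-15],0,0.06],[[0,0,-20],0,0.06],[[0,0,-25],0,0.06]]';python3 -m handwheel '[[[0,0,-4],0,0.06],[[0,0,-8],0,0.06],[[0,0,-12],0,0.06],[[0,0,-16],0,0.06],[[0,0,-20],0,0.06]]'
python3 - <<'E'
from h import *
g=np.array([-.11364,.99352]);n=np.array([g[1],-g[0]])
q=get_obs()['ee_pos'][:2]; print("t,L",q@g,q@n)
E
```

```text
time_s: 21.55
ee_pos: [0.5062, -0.2601, 0.085]
eef_rot: [-1.729, 1.557, 3.096]
force: [0.4, 0.0, 0.0]
grip_width: 0.0441
time_s: 22.05
ee_pos: [0.5034, -0.2351, 0.0853]
eef_rot: [-1.679, 1.557, -3.136]
force: [0.8, -4.7, -0.2]
grip_width: 0.0442
time_s: 22.55
ee_pos: [0.5005, -0.2099, 0.0853]
eef_rot: [-1.679, 1.557, -3.136]
force: [0.8, -4.1, -0.6]
grip_width: 0.0443
time_s: 23.05
ee_pos: [0.4982, -0.1897, 0.0853]
eef_rot: [-1.679, 1.557, -3.136]
force: [-0.3, -4.6, -2.5]
grip_width: 0.0443
t,L -0.24507302835579015 0.4734062347782485
```

```bash
python3 -m handwheel '[[[0,0,-2],0,0.06],[[0,0,-4],0,0.06],[[0,0,-6],0,0.06],[[0,0,-8],0,0.06],[[0,0,-9],0,0.06]]'; python3 -m handwheel '[[[0,0,-0.5],0,0.06],[[0,0,-1],0,0.06],[[0,0,-1.5],0,0.06],[[0,0,-2],0,0.06],[[0,0,-2],0,0.06]]';python3 -m handwheel '[[[0,0,-0.5],0,0.06],[[0,0,-1],0,0.06],[[0,0,-1],0,0.06],[[0,0,-1],0,0.06],[[0,0,-1],0,0.06]]'
python3 - <<'E'
from h import *
g=np.array([-.11364,.99352]);n=np.array([g[1],-g[0]])
q=get_obs()['ee_pos'][:2]; print("t,L",q@g,q@n)
E
```

```text
time_s: 23.55
ee_pos: [0.4972, -0.1806, 0.0853]
eef_rot: [-1.678, 1.557, -3.135]
force: [1.3, -3.8, -2.6]
grip_width: 0.044
time_s: 24.05
ee_pos: [0.497, -0.1793, 0.0853]
eef_rot: [-1.58, 1.558, -3.037]
force: [1.0, -9.6, -3.8]
grip_width: 0.0439
time_s: 24.55
ee_pos: [0.497, -0.1791, 0.0854]
eef_rot: [-1.486, 1.558, -2.943]
force: [1.5, -9.4, -3.1]
grip_width: 0.0445
t,L -0.23438306856006552 0.47342391746188456
```

Contact shows at 9.6 N, about 2 mm earlier than predicted. I push a little further and look.

```bash
python3 -m handwheel '[[[0,0,-0.7],0,0.06],[[0,0,-1.4],0,0.06],[[0,0,-1.4],0,0.06],[[0,0,-1.4],0,0.06],[[0,0,-1.4],0,0.06]]'; python3 -m handwheel '[[[0,0,-0.7],0,0.06],[[0,0,-1.4],0,0.06],[[0,0,-1.4],0,0.06],[[0,0,-1.4],0,0.06],[[0,0,-1.4],0,0.06]]'
python3 - <<'E'
from h import *
g=np.array([-.11364,.99352]);n=np.array([g[1],-g[0]])
q=get_obs()['ee_pos'][:2]; print("t,L",q@g,q@n)
b,d=camera("side"); cv2.imwrite("pics/rhome.png",cv2.resize(b[190:290,220:320],None,fx=5.5,fy=5.5,interpolation=cv2.INTER_CUBIC))
E
```

```text
time_s: 25.05
ee_pos: [0.4969, -0.1784, 0.0854]
eef_rot: [-1.383, 1.558, -2.84]
force: [1.8, -10.3, -3.5]
grip_width: 0.0441
time_s: 25.55
ee_pos: [0.4968, -0.1778, 0.0854]
eef_rot: [-1.282, 1.558, -2.739]
force: [1.6, -10.2, -3.6]
grip_width: 0.0441
t,L -0.23311955063148374 0.47341904239681093
```

View pics/rhome.png

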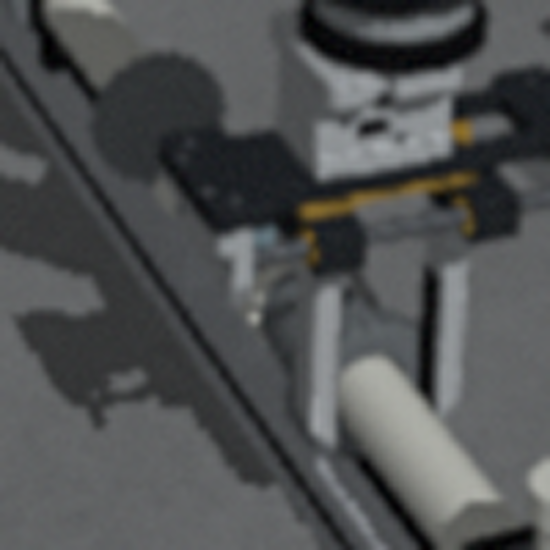

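The force holds at 10 N (both sleeve drags plus the section's friction) while the whole stack creeps, so both sleeves bear on the collars. I back off, lift and verify.

```bash
python3 -m handwheel '[[[0,0,5],0,0.06],[[0,0,12],0,0.06],[[0,0,12],0,0.06],[[-20,0,12],0,0.06],[[-55,0,12],0,0.06]]'; python3 -m handwheel '[[[-40,0,0],0,0.06],[[-80,0,0],0,0.06],[[-120,0,20],0,0.06],[[-120,-40,60],0,0.06],[[-120,-60,100],0,0.06]]'; python3 -m handwheel '[[[0,0,40],0,0.06],[[0,0,80],0,0.06],[[0,0,100],0,0.06],[[0,0,100],0,0.06],[[0,0,100],0,0.06]]'
python3 - <<'E'
from h import *
g=np.array([-.11364,.99352]); n=np.array([g[1],-g[0]])
print(get_obs()['ee_pos'])
for nm,b in(("side",(205,330,165,300)),("top",(225,405,215,265))):
    im,d=camera(nm); cv2.imwrite(f"pics/fin_{nm}.png",im)
    v,u=np.mgrid[b[2]:b[3],b[0]:b[1]]; uv=np.c_[u.ravel(),v.ravel()]; P=bydepth(nm,uv,d); t=P[:,:2]@g;L=P[:,:2]@n
    m=(P[:,2]>.06)&(P[:,2]<.125)&(abs(L-.473)<.036); k=m&(P[:,2]>.110); 
    for sg in(1,-1):
        q=k&((t+.092)*sg>0); print(nm,sg,"nut t",np.percentile(t[q],[2,98]).round(4) if q.any() else None)
x=cv2.imread("pics/fin_side.png")[180:290,210:330]; y=cv2.imread("pics/fin_top.png")[190:280,220:400]
cv2.imwrite("pics/fin.png",np.hstack([cv2.resize(x,(393,360)),cv2.resize(y,(400,200)) if 0 else cv2.copyMakeBorder(cv2.resize(y,(400,200)),80,80,0,0,0)]))
E
```

```text
time_s: 26.1
ee_pos: [0.4978, -0.1889, 0.1392]
eef_rot: [-1.509, 1.555, -2.967]
force: [-0.0, -0.5, 0.0]
grip_width: 0.0441
time_s: 26.6
ee_pos: [0.4511, -0.2941, 0.2616]
eef_rot: [-1.426, 1.556, -2.882]
force: [1.1, -1.1, -0.5]
grip_width: 0.0444
time_s: 27.1
ee_pos: [0.4624, -0.393, 0.2615]
eef_rot: [-1.494, 1.556, -2.95]
force: [-0.5, 0.2, 0.4]
grip_width: 0.044
[ 0.46244619 -0.39299034  0.26146525]
side 1 nut t [0.0223 0.2655]
side -1 nut t [-0.4183 -0.2103]
top 1 nut t [0.0281 0.0404]
top -1 nut t [-0.2217 -0.2086]
```

View pics/fin.png

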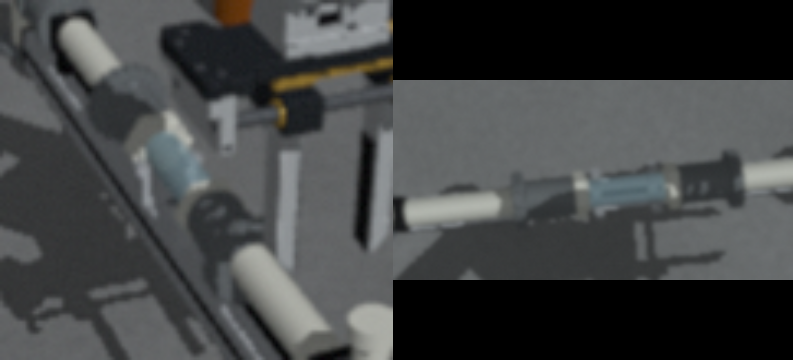

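The final views show both sleeves against the collars, with only the two collars and the clear tube between them. The nut backs span 262 mm by depth, against 264 mm when home.

```bash
python3 -c "
from station import *
hand_in(); print(get_obs()['time_s'])"
```

```text
the job is handed in; nothing more can be done
the job is handed in; nothing more can be done
```

The sight-glass section is in the gap on its two V-blocks, and both slip sleeves are pushed home on its collars. I handed the job in at about 27 s.

- **Placing:** I lowered the section until the wrist force showed it resting on the V-blocks (about 6 N upward), and only then opened the gripper.
- **Left sleeve:** drag was a steady 4 N, then rose to about 7 N when it reached the collar.
- **Right sleeve:** about 4–5 N of drag, then a steady 10 N at the collar while the section and left sleeve crept about 1.5 mm with it. That is what I would expect with both sleeves bearing on the collars.
- **Final top view:** only the collars and clear tube show between the sleeves. The nut backs measure 262 mm apart; fully home is 264 mm, which agrees within the camera's accuracy.

**Checks that disagreed:**
- The final side-view reading of the nuts was spoiled by the gripper standing in the picture, so that measurement rests on the top view.
- The right collar was met about 2 mm earlier than I had predicted.
- The two cameras differed by 2–5 mm on positions along y.

I did not move the short section, bottle, wrench or look-alikes, but I did not measure their positions again at the end.

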